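# Set the portion stop of a cheese cutter and feed the block to it

## Robot

A 7-joint arm with a two-finger parallel gripper is mounted at the origin on the work surface. World frame = base frame: x ahead of the robot, y to its left, z up, the work surface at z = 0. Lengths are in m, angles in rad, forces in N, time in s.
With the tool pointing down it reaches from about 0.4 to 0.85 m from the base axis. Payload 10.4 kg.
Tool frame: the origin (TCP) lies midway between the tips of the shut fingers; the grasp point (between the pads) lies 19 mm behind it; z points along the fingers, y is the line along which they close (so a half turn about z gives the same grasp; the last joint's range is limited). The gripper opens to 87 mm and grips with 3 to 60 N. Pads are 19 mm wide; open, the fingers measure 117 mm over their backs; the gripper's body (75 mm by 190 mm) begins 51 mm behind the grasp point.
Start: joints at [1.085, 0.332, -0.065, 1.46, 0.022, 1.35, -0.088], TCP at [0.279, -0.559, 0.223] pointing down, gripper open.
Joint ranges: [-2.6, 2.6], [-0.5, 2.12], [-1.47, 1.34], [0.16, 2.42], [-1.27, 4.41], [0.06, 2.06], [-2.6, 2.6]. Speed limits (rad/s): [2.22, 2.22, 2.79, 2.79, 3.14, 3.14, 3.14].

## Interface

Orientations are given as a unit quaternion [x, y, z, w].
In Python, from bench import r gives the robot as it stands.
- The arm moves only by the tool arm_command, never from a script. Its argument "moves" is one flat list of numbers, 4 for each row, row after row: the shift along the tool's x, y, z in cm, then the turn about the tool's z in degrees. A call has 1 to 12 rows; each row shifts and turns the commanded pose from where the row before left it, along the tool's axes as they then stand; what a row does not reach is not made up. A row lasts 1/12 s, in which the tool goes at most 41.7 mm and 7.16 degrees, less where a joint would pass 70% of its speed; a pose out of reach is approached as far as the arm can. A call with a gripper value outside its range is refused whole. "fingers" is the opening in per cent of the stroke, from 0 (shut) to 100 (fully open), set as the call begins (left out, the last holds). The fingers move at their own pace and stop on an object; "squeeze" is the grip in N (left out, the last holds). Time passes only in rows, so rows that do not move let the fingers close. It gives the time, the measured TCP pose, the force, the opening and the grip force at its end, in the units of the state.
- r.read_state(): the state, without advancing time (a new reading comes with each control period).
- r.camera(name): name is "scene" or "side" or "wrist"; returns the picture (420x560x3 uint8, red, green, blue); there is no depth.
- r.camera_info(name): a dict with "fx", "fy", "cx", "cy" (pixels), "k1" (the pictures are not rectified: a ray, as slopes to the right and down, at radius r is drawn at 1 + k1 r^2 times it, then the intrinsics apply), "origin" and "attitude" of the camera in the world. Camera axes: x right, y up, looking along -z (the intrinsics and any distortion apply to the point x, -y, -z); pixel columns grow to the right and rows downward; lengths in m; the calibration is good to about 2 mm. A picture is of the moment at which its call begins: read the wrist's pose just before it. camera_info takes no time and is no camera call; for the wrist camera it gives the pose at the moment of the call.
- r.close_job(): hands the job in; it is judged then, once.
The state is a dict: "time": time; "joint_positions": joint angles; "joint_vel": joint speeds; "joint_torque": joint torques, N m; "ee_pos": TCP position; "eef_rot": TCP orientation; "ft_force": force on the tool from outside, world axes, zero at the start; "torque": the same for the moment, N m; "width": finger opening in m; "grip_force": force on a finger pad.
Only numpy, scipy, OpenCV 4.12 (cv2) and the standard library are available. Lean on these libraries where they do the work, as an engineer would, in place of code of your own. Each camera call takes 0.05 s, during which the arm holds its last target. There are 200 camera calls.

## Task

Get the cheese cutter ready for a middle-size cut. Push its portion stop along the rail until the spring pin clicks into the middle of the three notches, then push the big block of cheese along the board until its end sits squarely against the stop, without knocking the stop out of its notch. Push gently with the fingertips only: do not grip the cheese or the stop, do not lift or tip the cheese or pull up the pin, and leave the cut slice and the kitchenware around it alone.

Things in the scene. Friction and masses are not known exactly. Their poses are not given: they have to be found in the camera images.
- cutter: Bench-top cheese cutter, fixed: steel base 295 x 480 mm with a white cutting board whose top is 34 mm above the worktop. Origin: on the worktop under the board, on the wire's line. x: across the board, away from the robot, to the rail; y: along board and rail; z up. The board spans x -135 to +95 mm, y -230 to +230 mm; a slot across it at y = 0 is the wire's line.
- middle_notch (a point): The middle of three V notches (17 mm wide, 5.5 mm deep, 35 mm apart) in the top of the cutter's rail, at x = 115, y = 88 mm of the cutter, 54 mm above the worktop. The rail is an aluminium bar 20 mm wide along y from 0 to 203 mm. The stop's pin is in this notch when joint stop reads 0.070. Axes as the cutter's.
- stop (a joint): Position of the portion stop along the rail, m: distance from the wire's line to the stop plate's inner face, growing along the cutter's +y; travel 0.018 to 0.142. Notches at 0.035, 0.070 (the middle one) and 0.105. It starts farther out than the middle notch. It slides with about 1.5 N, is drawn in from within about 7 mm of a notch, and leaves a notch at about 8 N.
- index_pin (a joint): Height of the stop's spring pin in m: about -0.0005 when its nose rides on the flat top of the rail, about -0.0045 when it has dropped into a notch. A spring of about 12 N presses it down.
- stop_face (a point): Point on the inner face of the stop plate (towards the wire; the cheese shall meet it), at x = -20 mm of the cutter, 27.5 mm above the board. Axes as the cutter's. The plate is steel, 6 mm thick, across the board from x = -75 to +101 mm, 3 to 58 mm above the board. The saddle on the rail reaches 36 mm outward from this face.
- stop_back (a point): Point on the outer face of the stop plate (push here towards the wire), at x = 0 of the cutter, 27.5 mm above the board, 6 mm outward of the inner face. Axes as the cutter's. The outer face is free from x = -75 to +45 mm; farther on a gusset and the saddle stand behind it.
- pin_knob (a point): Top centre of the spring pin's round black knob, 18 mm across, on the saddle over the rail; 105 mm above the worktop when the pin rides on the rail, 4 mm lower when it is in a notch.
- bow_pivot (a point): Hinge of the wire bow, at x = 142, y = 0 mm of the cutter, 58 mm above the worktop. The bow stands raised, thin, in the plane y = 0, leaning back away from the robot, its top about 375 mm above the worktop, from x = 120 to 285 mm of the cutter. It can stay as it is.
- cheese: The big block of cheese, 70 (x) x 130 (y) x 55 (z) mm, about 0.54 kg, loose on the board on the side of the wire away from the stop. Origin: centre of its underside; its y axis runs along it, roughly along the board towards the stop.
- cheese_front (a point): Centre of the end face of the big block that shall meet the stop (+65 mm in y from its middle, 27.5 mm above its underside).
- cheese_rear (a point): Centre of the other end face of the big block, the one to push on (-65 mm in y from its middle, 27.5 mm above its underside).
- slice: Bystander: a slice of cheese, 55 x 70 x 25 mm, lying near the board's corner on the robot's side, beyond the stop. Origin: centre of its underside.
- bowl: Bystander: steel bowl, 150 mm across, 60 mm high, on the worktop left of the cutter. Origin: centre of its underside.
- tub: Bystander: lidded clear tub, 96 mm across, 75 mm high, on the worktop left of the cutter. Origin: centre of its underside.
- blender_jar: Bystander: clear blender jar with a black base and a handle, about 124 mm across, 200 mm high, on the worktop right of the cutter. Origin: centre of its underside.
Mind the look-alikes: they are no part of the job. Leave any blue or purple look-alike of the cheese alone.

How it is judged:
On the way, in this order (a step that is already met when the one before it is completed fails the run):
1. the portion stop stands in the middle notch, its pin dropped in (value of joint stop between 0.067 and 0.073 m and value of joint index_pin below -0.003 m), for 0.2 s.
2. then the big block's end is against the stop (y of cheese_front in the frame of stop_face above -0.004 m), for 0.1 s.
At the end, for the whole second after the job is handed in: The stop is in the middle notch (0.070 m within 3 mm) with its pin down in it (reading below -0.003 m); the big block lies flat and at rest on the board with its end within 4 mm of the stop plate, at most 0.06 rad out of square, the middle of its end in front of the plate (all of step 1 and y of cheese_front in the frame of stop_face above -0.004 m and x of cheese_front in the frame of stop_face between -0.045 and 0.075 m and angle between the y axis of cheese and the y axis of cutter, either way round below 0.06 rad and z of cheese in the frame of cutter between 0.03 and 0.038 m and angle between cheese's own z axis and vertical below 0.05 rad and linear speed of cheese below 0.01 m/s); the robot touches nothing.
It fails at once if the big block is lifted off the board or tipped (z of cheese in the frame of cutter above 0.046 m or angle between cheese's own z axis and vertical above 0.25 rad).
It fails at once if the index pin is pulled up (value of joint index_pin above 0.004 m).
It fails at once if the big block or the portion stop is gripped or pressed hard (contact force between the fingers and cheese above 30 N or contact force between the fingers and stop above 30 N).
It fails at once if the slice is disturbed (distance of slice from where it was at the start of the episode above 0.015 m).
It fails at once if the bowl, tub or blender jar is disturbed (distance of any of bowl, tub, blender_jar from where it was at the start of the episode above 0.02 m).
It also fails if it takes over 48 s, if anything falls off the work surface, if the arm or the gripper's body presses on something with over 40 N, if the wrist force passes 120 N, or if a joint passes its speed limit or range.

## Working session

There is one attempt and no reset: what is moved stays moved. The work goes in short steps, Python scripts to look and compute and a tool call to move; the robot and the scene stay as the last step left them, time stands still between calls to the robot, and variables do not carry over. Pictures are saved under pics/ and viewed, at most 10 in all, crops included, and the job is handed in when it is done.

Besides the shell and the picture viewer there is one more tool, called after "Emit:" as name(argument=value, ...) on one line, values as JSON. arm_command: Moves the arm, as the interface text tells. Its arguments: {"type":"object","properties":{"moves":{"type":"array"},"fingers":{"type":"number"},"squeeze":{"type":"number"}},"required":["moves"]}

```bash
mkdir -p pics; ls; python3 - <<'E'
from bench import r
import cv2
for n in ("scene","side"):
    cv2.imwrite(f"pics/{n}0.png",r.camera(n)[:,:,::-1]); print(n,r.camera_info(n))
s=r.read_state();print(s["time"],s["ee_pos"],s["eef_rot"],s["width"])
E
```

```text
pics
scene {'fx': 404.61741063523476, 'fy': 404.61741063523476, 'cx': 278.95537221196236, 'cy': 211.47616287232444, 'k1': -0.08053935270567147, 'origin': array([1.25570767, 0.51023469, 0.64561211]), 'attitude': array([0.2188005 , 0.44493471, 0.76879147, 0.40388009])}
side {'fx': 400.81904564437593, 'fy': 400.81904564437593, 'cx': 283.89839414748946, 'cy': 210.2350852257111, 'k1': -0.04503017736034026, 'origin': array([0.18498048, 0.79043228, 0.74383535]), 'attitude': array([-0.09032581,  0.43181374,  0.87843633, -0.18365117])}
0.1 [ 0.27884814 -0.55894148  0.22183146] [ 9.73348274e-01  2.29330993e-01 -1.84167886e-04 -6.31648500e-04] 0.0870159235374778
```

View pics/scene0.png

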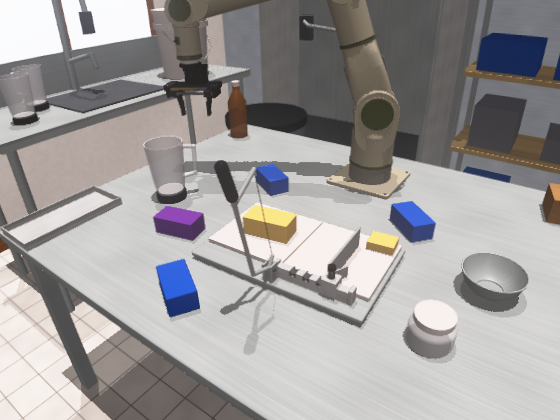

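View pics/side0.png

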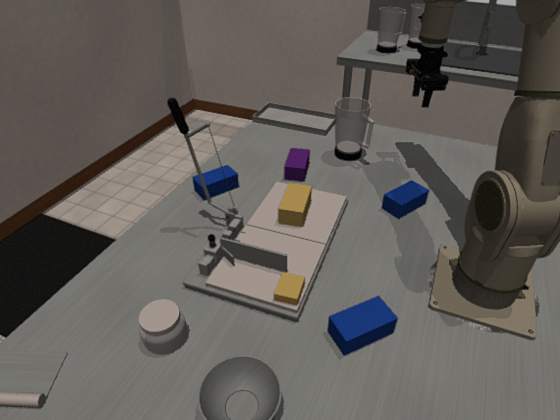

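The scene view shows the cheese at about (270,222), the stop plate at (345,248) and the slice at (382,243). In the side view they are at (295,204), (253,254) and (290,288). Blue and purple blocks are the look-alikes. I'll zoom in for corner positions.

```bash
python3 - <<'E'
import cv2
a=cv2.imread("pics/scene0.png")[190:310,190:415]; b=cv2.imread("pics/side0.png")[170:320,180:360]
cv2.imwrite("pics/sc1.png",cv2.resize(a,None,fx=3.5,fy=3.5,interpolation=cv2.INTER_CUBIC))
cv2.imwrite("pics/sd1.png",cv2.resize(b,None,fx=4,fy=4,interpolation=cv2.INTER_CUBIC))
E
```

```text
(no output)
```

View pics/sc1.png

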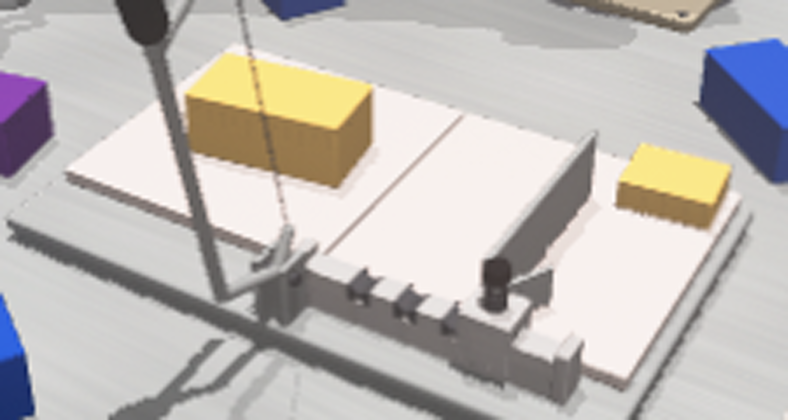

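View pics/sd1.png

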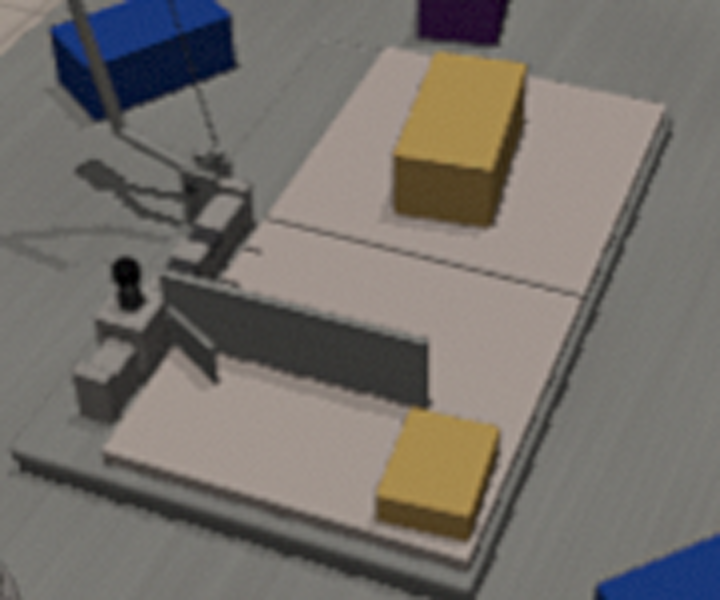

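The crops show the board corners, slot, cheese corners and plate top clearly. I'll fit the poses from both views.

```bash
cat >h.py <<'E'
import numpy as np
from scipy.optimize import least_squares
from scipy.spatial.transform import Rotation as R
def proj(P,i):
    p=R.from_quat(i["attitude"]).inv().apply(np.atleast_2d(P)-i["origin"])
    s=np.c_[p[:,0]/-p[:,2],-p[:,1]/-p[:,2]]
    s=s*(1+i["k1"]*(s**2).sum(1,keepdims=True))
    return s*[i["fx"],i["fy"]]+[i["cx"],i["cy"]]
def T(q,P):
    P=np.atleast_2d(P)/1000.; c,s=np.cos(q[2]),np.sin(q[2])
    return np.c_[q[0]+c*P[:,0]-s*P[:,1],q[1]+s*P[:,0]+c*P[:,1],P[:,2]]
def fit(obs,q0):  # obs: list of (info, pts3(mm), px)
    f=lambda q:np.concatenate([(proj(T(q,P),i)-px).ravel() for i,P,px in obs])
    o=least_squares(f,q0,loss='soft_l1'); return o.x,f(o.x).reshape(-1,2)
E
cat >fit.py <<'E'
from bench import r
from h import *
I={n:r.camera_info(n) for n in("scene","side")}
S=lambda a:np.array(a)/3.5+190
D=lambda a:np.array(a)/4+[180,170]
B=[(-135,-230,34),(95,-230,34),(-135,230,34),(95,230,34),(-135,0,34),(95,0,34)]
qs=[]
for w in("both","scene","side"):
    o=[(I["scene"],B,S([(235,45),(67,175),(740,200),(622,383),(462,117),(325,253)])),(I["side"],B,D([(665,105),(390,48),(465,562),(105,457),(580,296),(272,218)]))]
    o=o if w=="both" else [o[w=="side"]]
    q,e=fit(o,[.6,0,0]); print(w,q.round(4),abs(e).max().round(2)); qs.append(q)
q=qs[0]
C=[(-35,65,89),(35,65,89),(35,-65,89),(-35,-65,89),(35,65,34)]
for w in("both","scene","side"):
    o=[(I["scene"],C,S([(373,88),(338,130),(187,95),(232,54),(338,187)])),(I["side"],C,D([(490,170),(395,153),(435,53),(525,65),(395,213)]))]
    o=o if w=="both" else [o[w=="side"]]
    c,e=fit(o,[.6,-.1,0]); print("cheese",w,c.round(4),abs(e).max().round(2))
    if w=="both":
        cc=c
d=R.from_euler('z',-q[2]).apply([*(cc[:2]-q[:2]),0]); print("cheese in cutter",d*1000,cc[2]-q[2])
for n,px in(("scene",S((594,135))),("side",D((428,340)))):
    best=min((np.hypot(*(proj(T(q,(-75,y,92)),I[n])[0]-px)),y) for y in range(20,160)); print("plate top corner y",n,best)
print(T(q,[(0,88,54)]))
E
python3 fit.py
```

```text
both [0.5301 0.0439 0.0486] 3.08
scene [0.5348 0.0459 0.0449] 3.65
side [0.5286 0.0435 0.0506] 1.75
cheese both [ 0.5204 -0.0558  0.1671] 1.68
cheese scene [ 0.5236 -0.0523  0.1494] 1.86
cheese side [ 0.52   -0.0577  0.1788] 1.1
cheese in cutter [-14.56757481 -99.09856496   0.        ] 0.1184850667096231
plate top corner y scene (np.float64(1.6774106282343064), 133)
plate top corner y side (np.float64(0.15686402366796007), 129)
[[0.52583641 0.13180136 0.054     ]]
```

Emit:
arm_command(moves=[0, 0, -1, -6.63, 0, 0, -1, -6.63, 0, 0, -1, -6.63, 0, 0, -1, -6.63, 0, 0, -1, -6.63, 0, 0, -1, -6.63, 0, 0, -1, -6.63, 0, 0, -1, -6.63, 0, 0, -1, -6.63, 0, 0, -1, -6.63], fingers=35)

```text
time: 0.93
ee_pos: [0.2789, -0.5591, 0.3226]
eef_rot: [0.687, 0.726, 0.0, -0.0]
ft_force: [-0.4, -0.4, -0.4]
width: 0.0327
grip_force: 0.0
```

```bash
cat >>h.py <<'E'
Q=np.array([.5301,.0439,.0486])
def cut(p,q=Q):  # world -> cutter mm
    c,s=np.cos(q[2]),np.sin(q[2]); d=np.array(p)[:2]-q[:2]
    return np.array([c*d[0]+s*d[1],-s*d[0]+c*d[1],p[2]])*1000
def tcp():
    from bench import r
    s=r.read_state(); x=R.from_quat(s["eef_rot"]).apply([1,0,0])
    print("t",round(s["time"],2),"tcp cutter mm",cut(s["ee_pos"]).round(1),"tool x yaw deg",np.degrees(np.arctan2(x[1],x[0])).round(2),"want",(90+np.degrees(Q[2])).round(2),"F",np.round(s["ft_force"],1),"w",round(s["width"],3),s["ee_pos"].round(3))
def ray(px,i,z): # pixel -> world at height z
    return least_squares(lambda a:(proj([a[0],a[1],z],i)-px).ravel(),[.5,0]).x
E
python3 - <<'E'
from h import *; from bench import r
tcp(); I=r.camera_info("side")
for n,u,z in(("slice tr",(498,430),.059),("slice tl",(412,410),.059),("slice bl",(378,497),.059),("slice br",(472,517),.059)):
    print(n,cut([*ray(np.array(u)/4+[180,170],I,z),z]))
print("jar",ray((348,152),I,.02))
E
```

```text
t 0.93 tcp cutter mm [-280.2 -590.1  322.6] tool x yaw deg 93.14 want 92.78 F [-0.4 -0.4 -0.4] w 0.033 [ 0.279 -0.559  0.323]
slice tr [-126.9965227   152.55310862   59.        ]
slice tl [-75.15374621 155.4472811   59.        ]
slice bl [-81.04279864 223.25301282  59.        ]
slice br [-134.07789297  218.12431316   59.        ]
jar [ 0.48603282 -0.48221133]
```

Emit:
arm_command(moves=[3, 1.7, 0, 0, 3, 1.7, 0, 0, 3, 1.7, 0, 0, 3, 1.7, 0, 0, 3, 1.7, 0, 0, 3, 1.7, 0, 0, 3, 1.7, 0, 0, 3, 1.7, 0, 0, 3, 1.7, 0, 0, 3, 1.7, 0, 0, 3, 1.7, 0, 0, 3, 1.7, 0, 0])

```text
time: 1.93
ee_pos: [0.4654, -0.188, 0.3224]
eef_rot: [0.69, 0.724, -0.0, -0.0]
ft_force: [-0.0, -0.4, -0.1]
width: 0.0304
grip_force: 0.0
```

Emit:
arm_command(moves=[3.3, 0.7, 0, 0, 3.3, 0.7, 0, 0, 3.3, 0.7, 0, 0, 3.3, 0.7, 0, 0, 3.3, 0.7, 0, 0, 3.3, 0.7, 0, 0, 3.3, 0.7, 0, 0, 3.3, 0.7, 0, 0, 3.3, 0.7, 0, 0, 3.3, 0.7, 0, 0, 3.3, 0.7, 0, 0, 3.3, 0.7, 0, 0])

```text
time: 2.93
ee_pos: [0.5295, 0.2113, 0.3223]
eef_rot: [0.69, 0.724, -0.0, 0.0]
ft_force: [-0.4, 0.1, 0.8]
width: 0.0305
grip_force: 0.0
```

```bash
python3 - <<'E'
from h import *; from bench import r
import cv2
tcp(); i=r.camera_info("wrist"); print(i)
cv2.imwrite("pics/w1.png",r.camera("wrist")[:,:,::-1])
tcp()
E
```

```text
t 2.93 tcp cutter mm [  7.6 167.3 322.3] tool x yaw deg 92.78 want 92.78 F [-0.4  0.1  0.8] w 0.03 [0.53  0.211 0.322]
{'fx': 352.30854279829964, 'fy': 352.30854279829964, 'cx': 279.86957579835683, 'cy': 210.14279284098842, 'k1': -0.0060568095849600845, 'origin': array([0.52559819, 0.2870528 , 0.48407188]), 'attitude': array([-0.13760174, -0.00296901,  0.02352237,  0.99020384])}
t 2.98 tcp cutter mm [  6.5 174.4 321.7] tool x yaw deg 93.2 want 92.78 F [-5.3  2.3 -1.7] w 0.031 [0.528 0.218 0.322]
```

View pics/w1.png

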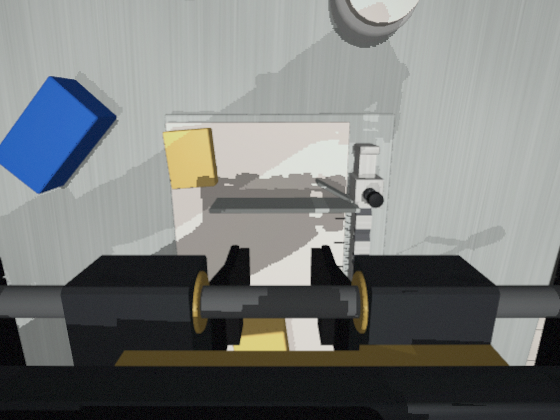

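The wrist view shows the board's outer corners at about (170,123) and (349,123), the plate top at row ~200, and the slice at (190,158), clear to the left. The space behind the plate is free.

```bash
python3 - <<'E'
from h import *; from bench import r
i=dict(fx=352.3085,fy=352.3085,cx=279.87,cy=210.143,k1=-.006057,origin=np.array([0.52559819,0.2870528,0.48407188]),attitude=[-0.13760174,-0.00296901,0.02352237,0.99020384])
for n,u,z in(("bl",(170,123),.034),("br",(349,123),.034),("plateL front top",(215,199),.092),("plateL",(211,212),.092),("knob",(373,198),.105)):
    print(n,cut([*ray(u,i,z),z]).round(1))
print(proj(T(Q,[(-75,131,92),(-75,125,92),(-75,131,37)]),i))
tcp()
E
```

```text
bl [-129.4  228.2   34. ]
br [ 92.8 227.9  34. ]
plateL front top [-67.4 145.3  92. ]
plateL [-72.9 129.8  92. ]
knob [110.2 149.5 105. ]
[[209.09673153 211.02460898]
 [209.385538   215.98649524]
 [217.24658474 199.45982721]]
t 2.98 tcp cutter mm [  6.5 174.4 321.7] tool x yaw deg 93.2 want 92.78 F [-5.3  2.3 -1.7] w 0.031 [0.528 0.218 0.322]
```

Emit:
arm_command(moves=[0, 0, 2.5, 0, 0, 0, 2.5, 0, 0, 0, 2.5, 0, 0, 0, 2.5, 0, 0, 0, 2.5, 0, 0, 0, 2.5, 0, 0, 0, 2.5, 0, 0, 0, 2.5, 0, 0, 0, 0, 0], fingers=35)

```text
time: 3.73
ee_pos: [0.527, 0.2083, 0.1177]
eef_rot: [0.69, 0.724, -0.003, -0.002]
ft_force: [0.0, -0.7, -0.5]
width: 0.0303
grip_force: 0.0
```

```bash
python3 - <<'E'
from h import *; tcp()
E
```

```text
t 3.73 tcp cutter mm [  4.9 164.4 117.7] tool x yaw deg 92.82 want 92.78 F [ 0.  -0.7 -0.5] w 0.03 [0.527 0.208 0.118]
```

Emit:
arm_command(moves=[0, 0, 2, 0, 0, 0, 2, 0, 0, 0, 2, 0, 0, 0, 0, 0, -0.5, 0, 0, 0, -0.5, 0, 0, 0, -0.5, 0, 0, 0, 0, 0, 0, 0])

```text
time: 4.4
ee_pos: [0.5314, 0.1935, 0.0638]
eef_rot: [0.69, 0.724, 0.0, 0.001]
ft_force: [0.9, 0.3, -0.0]
width: 0.0308
grip_force: 0.0
```

```bash
python3 - <<'E'
from h import *; tcp()
E
```

```text
t 4.4 tcp cutter mm [  8.6 149.3  63.8] tool x yaw deg 92.71 want 92.78 F [ 0.9  0.3 -0. ] w 0.031 [0.531 0.193 0.064]
```

Emit:
arm_command(moves=[-0.25, 0, 0, 0, -0.25, 0, 0, 0, -0.25, 0, 0, 0, -0.25, 0, 0, 0, -0.25, 0, 0, 0, -0.25, 0, 0, 0])

```text
time: 4.9
ee_pos: [0.5312, 0.1806, 0.0629]
eef_rot: [0.689, 0.725, 0.001, -0.0]
ft_force: [-0.2, 3.6, 2.4]
width: 0.0303
grip_force: 1.7
```

Emit:
arm_command(moves=[-0.25, 0, 0, 0, -0.25, 0, 0, 0, -0.25, 0, 0, 0, -0.25, 0, 0, 0])

```text
time: 5.23
ee_pos: [0.5314, 0.1692, 0.0623]
eef_rot: [0.69, 0.724, -0.0, 0.0]
ft_force: [-0.3, 0.1, -0.5]
width: 0.0303
grip_force: 0.0
```

```bash
python3 - <<'E'
from h import *; tcp()
E
```

```text
t 5.23 tcp cutter mm [  7.4 125.1  62.3] tool x yaw deg 92.79 want 92.78 F [-0.3  0.1 -0.5] w 0.03 [0.531 0.169 0.062]
```

Emit:
arm_command(moves=[-0.2, 0, 0, 0, -0.2, 0, 0, 0, -0.2, 0, 0, 0, -0.2, 0, 0, 0])

```text
time: 5.57
ee_pos: [0.5316, 0.1636, 0.0623]
eef_rot: [0.689, 0.725, 0.001, -0.001]
ft_force: [2.7, 10.4, -6.0]
width: 0.0301
grip_force: 5.0
```

Emit:
arm_command(moves=[-0.2, 0, 0, 0, -0.2, 0, 0, 0, -0.2, 0, 0, 0, -0.2, 0, 0, 0])

```text
time: 5.9
ee_pos: [0.5319, 0.1559, 0.0623]
eef_rot: [0.689, 0.725, 0.001, -0.001]
ft_force: [0.7, 4.5, -3.1]
width: 0.0303
grip_force: 2.5
```

Emit:
arm_command(moves=[-0.2, 0, 0, 0, -0.2, 0, 0, 0, -0.2, 0, 0, 0, -0.2, 0, 0, 0])

```text
time: 6.23
ee_pos: [0.5325, 0.1459, 0.0624]
eef_rot: [0.689, 0.724, -0.0, -0.0]
ft_force: [0.9, 2.7, -2.9]
width: 0.0302
grip_force: 1.6
```

```bash
python3 - <<'E'
from h import *; tcp()
E
```

```text
t 6.23 tcp cutter mm [  7.3 101.8  62.4] tool x yaw deg 92.82 want 92.78 F [ 0.9  2.7 -2.9] w 0.03 [0.532 0.146 0.062]
```

Emit:
arm_command(moves=[-0.15, 0, 0, 0, -0.15, 0, 0, 0, -0.15, 0, 0, 0, -0.15, 0, 0, 0])

```text
time: 6.57
ee_pos: [0.5329, 0.1397, 0.0625]
eef_rot: [0.69, 0.724, -0.0, 0.0]
ft_force: [-1.1, 2.3, -0.5]
width: 0.0307
grip_force: 0.8
```

Emit:
arm_command(moves=[-0.1, 0, 0, 0, -0.1, 0, 0, 0, -0.1, 0, 0, 0, 0, 0, 0, 0])

```text
time: 6.9
ee_pos: [0.5335, 0.1364, 0.0627]
eef_rot: [0.69, 0.724, -0.0, 0.0]
ft_force: [-0.5, 0.4, 0.4]
width: 0.0303
grip_force: 0.0
```

```bash
python3 - <<'E'
from h import *; tcp()
E
```

```text
t 6.9 tcp cutter mm [ 7.9 92.2 62.7] tool x yaw deg 92.78 want 92.78 F [-0.5  0.4  0.4] w 0.03 [0.534 0.136 0.063]
```

Force fell to zero where the model predicts it is drawn in. I'll back off, rise and check.

Emit:
arm_command(moves=[0.7, 0, 0, 0, 0.8, 0, 0, 0, 0, 0, -2.5, 0, 0, 0, -2.5, 0, 1, 0, -2.5, 0, 1, 0, -2.5, 0, 1, 0, -2.5, 0, 0, 0, 0, 0, 0, 0, 0, 0])

```text
time: 7.65
ee_pos: [0.5313, 0.1839, 0.1889]
eef_rot: [0.689, 0.725, 0.001, 0.001]
ft_force: [1.3, 0.0, -1.1]
width: 0.0304
grip_force: 0.0
```

```bash
python3 - <<'E'
from h import *; from bench import r
import cv2
tcp(); 
A=r.camera("scene")[:,:,::-1]; B=r.camera("side")[:,:,::-1]
a=cv2.resize(A[190:310,190:415],None,fx=3.5,fy=3.5,interpolation=cv2.INTER_CUBIC)[:, 0:]
b=cv2.resize(B[170:320,180:360],None,fx=2.5,fy=2.5,interpolation=cv2.INTER_CUBIC)
a=cv2.resize(A[220:310,255:375],None,fx=4.9,fy=4.9,interpolation=cv2.INTER_CUBIC)[:,:, :]
b=b[:,:210] if 0 else cv2.resize(B[210:320,200:270],None,fx=3,fy=3,interpolation=cv2.INTER_CUBIC)
c=np.zeros((445,800,3),np.uint8); c[:441,:588]=a[:445]; c[:330,590:800]=b
cv2.imwrite("pics/chk.png",c)
E
```

```text
t 7.65 tcp cutter mm [  8.  139.8 188.9] tool x yaw deg 92.93 want 92.78 F [ 1.3  0.  -1.1] w 0.03 [0.531 0.184 0.189]
```

View pics/chk.png

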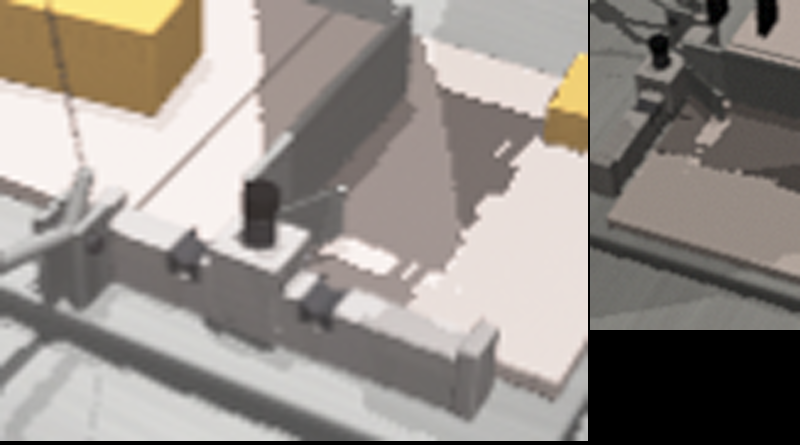

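The picture shows one notch visible on each side of the saddle, at (185,250) and (322,300), with the saddle midway between them. The stop is in the middle notch. Next I'll go behind the cheese.

Emit:
arm_command(moves=[-3, -0.1, -0.5, 0, -3, -0.2, -0.5, 0, -3, -0.2, -0.5, 0, -3, -0.2, 0, 0, -3, -0.2, 0, 0, -3, -0.2, 0, 0, -3, -0.2, 0, 0, -3, -0.2, 0, 0, -3, 0, 0, 0, -3, 0, 0, 0, -3, 0, 0, 0, -1.3, 0, 0, 0])

```text
time: 8.75
ee_pos: [0.5315, -0.1663, 0.2009]
eef_rot: [0.691, 0.722, -0.001, -0.001]
ft_force: [1.2, -0.6, -0.4]
width: 0.0304
grip_force: 0.0
```

Emit:
arm_command(moves=[0, 0, 0, 0, 0, 0, 0, 0, 0, 0, 0, 0])

```text
time: 9.0
ee_pos: [0.5327, -0.1596, 0.202]
eef_rot: [0.689, 0.725, 0.0, -0.001]
ft_force: [0.1, -0.1, -0.3]
width: 0.0301
grip_force: 0.0
```

```bash
python3 - <<'E'
from h import *; from bench import r
import cv2
tcp()
A=r.camera("scene")[:,:,::-1]; B=r.camera("side")[:,:,::-1]
c=np.zeros((540,800,3),np.uint8); c[:520,:398]=cv2.resize(A[150:280,205:305],(398,520)); c[:520,400:]=cv2.resize(B[140:270,235:335],(400,520)); cv2.imwrite("pics/c2.png",c)
E
```

```text
t 9.0 tcp cutter mm [  -7.3 -203.4  202. ] tool x yaw deg 92.91 want 92.78 F [ 0.1 -0.1 -0.3] w 0.03 [ 0.533 -0.16   0.202]
```

View pics/c2.png

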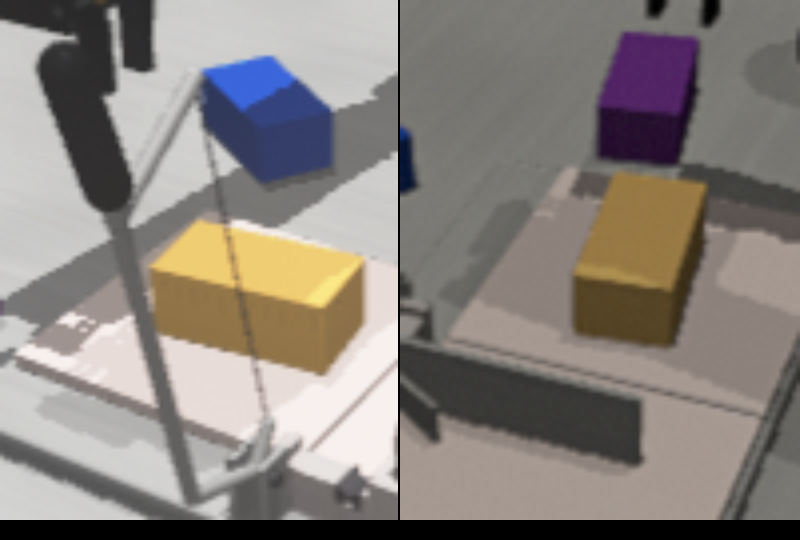

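The cheese is unmoved. The purple look-alike lies beyond the board's end, and the fingers are above the gap behind the cheese.

Emit:
arm_command(moves=[0, 0, 2, 0, 0, 0, 2, 0, 0, 0, 2, 0, 0, 0, 2, 0, 0, 0, 2, 0, 0, 0, 2, 0, 0, 0, 1.5, 0, 0, 0, 1, 0, 0, 0, 0, 0, 0.5, 0, 0, 0, 0.5, 0, 0, 0, 0, 0, 0, 0])

```text
time: 10.1
ee_pos: [0.5332, -0.1497, 0.0588]
eef_rot: [0.689, 0.725, 0.001, 0.001]
ft_force: [0.5, 0.4, -0.3]
width: 0.0303
grip_force: 0.0
```

```bash
python3 - <<'E'
from h import *; tcp()
E
```

```text
t 10.1 tcp cutter mm [  -6.3 -193.5   58.8] tool x yaw deg 92.92 want 92.78 F [ 0.5  0.4 -0.3] w 0.03 [ 0.533 -0.15   0.059]
```

Emit:
arm_command(moves=[0.3, 0, 0, 0, 0.3, 0, 0, 0, 0.3, 0, 0, 0, 0.3, 0, 0, 0, 0.3, 0, 0, 0, 0.3, 0, 0, 0, 0.3, 0, 0, 0, 0.3, 0, 0, 0, 0.3, 0, 0, 0, 0.3, 0, 0, 0, 0.3, 0, 0, 0, 0.3, 0, 0, 0])

```text
time: 11.1
ee_pos: [0.5306, -0.1153, 0.0577]
eef_rot: [0.69, 0.724, -0.0, 0.0]
ft_force: [-0.8, -5.4, 3.3]
width: 0.0305
grip_force: 2.5
```

Emit:
arm_command(moves=[0.3, 0, 0, 0, 0.3, 0, 0, 0, 0.3, 0, 0, 0, 0.3, 0, 0, 0, 0.3, 0, 0, 0, 0.3, 0, 0, 0, 0.3, 0, 0, 0, 0.3, 0, 0, 0, 0.3, 0, 0, 0, 0.3, 0, 0, 0, 0.3, 0, 0, 0, 0, 0, 0, 0])

```text
time: 12.1
ee_pos: [0.529, -0.0814, 0.0576]
eef_rot: [0.689, 0.725, 0.0, -0.0]
ft_force: [1.0, -0.7, 1.0]
width: 0.0308
grip_force: 0.8
```

```bash
python3 - <<'E'
from h import *; from bench import r
import cv2
tcp()
B=r.camera("side")[:,:,::-1]; A=r.camera("scene")[:,:,::-1]
c=np.zeros((540,800,3),np.uint8); c[:520,:398]=cv2.resize(A[170:300,240:340],(398,520)); c[:520,400:]=cv2.resize(B[170:300,230:330],(400,520)); cv2.imwrite("pics/c3.png",c)
E
```

```text
t 12.1 tcp cutter mm [  -7.2 -125.1   57.6] tool x yaw deg 92.86 want 92.78 F [ 1.  -0.7  1. ] w 0.031 [ 0.529 -0.081  0.058]
```

View pics/c3.png

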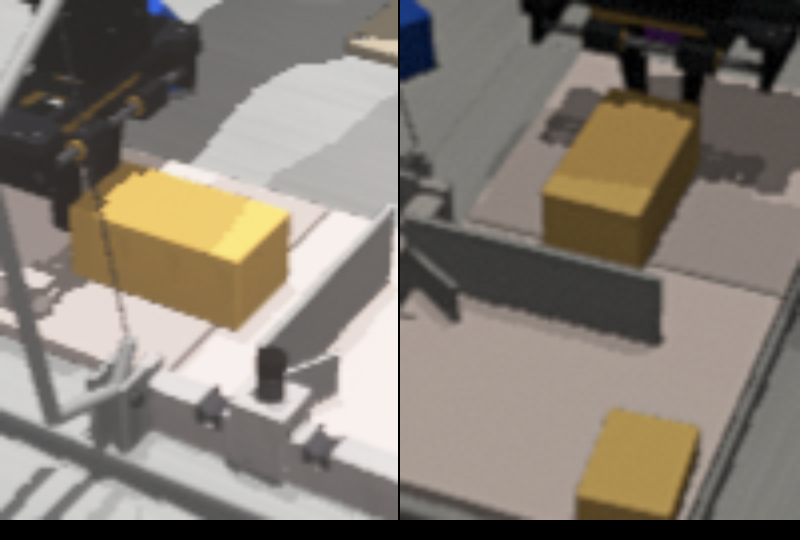

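The cheese is following in front of both fingertips and has turned closer to square. The stop is still midway between the visible notches. Continuing.

Emit:
arm_command(moves=[0.3, 0, 0, 0, 0.3, 0, 0, 0, 0.3, 0, 0, 0, 0.3, 0, 0, 0, 0.3, 0, 0, 0, 0.3, 0, 0, 0, 0.3, 0, 0, 0, 0.3, 0, 0, 0, 0.3, 0, 0, 0, 0.3, 0, 0, 0, 0.3, 0, 0, 0, 0.3, 0, 0, 0])

```text
time: 13.2
ee_pos: [0.527, -0.046, 0.0575]
eef_rot: [0.689, 0.724, -0.0, -0.0]
ft_force: [0.7, -2.1, -1.5]
width: 0.0307
grip_force: 1.1
```

Emit:
arm_command(moves=[0.2, 0, 0, 0, 0.2, 0, 0, 0, 0.2, 0, 0, 0, 0.2, 0, 0, 0, 0.1, 0, 0, 0, 0.1, 0, 0, 0, 0, 0, 0, 0])

```text
time: 13.78
ee_pos: [0.5267, -0.0362, 0.0576]
eef_rot: [0.689, 0.724, 0.0, -0.0]
ft_force: [-0.1, -0.2, -0.8]
width: 0.0306
grip_force: 0.5
```

```bash
python3 - <<'E'
from h import *; tcp()
E
```

```text
t 13.78 tcp cutter mm [ -7.3 -79.8  57.6] tool x yaw deg 92.83 want 92.78 F [-0.1 -0.2 -0.8] w 0.031 [ 0.527 -0.036  0.058]
```

Emit:
arm_command(moves=[0.1, 0, 0, 0, 0.1, 0, 0, 0, 0.1, 0, 0, 0, 0.1, 0, 0, 0, 0.1, 0, 0, 0, 0.1, 0, 0, 0])

```text
time: 14.28
ee_pos: [0.5264, -0.0304, 0.0576]
eef_rot: [0.69, 0.724, 0.0, 0.0]
ft_force: [0.9, -2.8, -0.8]
width: 0.0306
grip_force: 1.4
```

Emit:
arm_command(moves=[0.1, 0, 0, 0, 0.1, 0, 0, 0])

```text
time: 14.45
ee_pos: [0.5264, -0.0292, 0.0576]
eef_rot: [0.69, 0.724, -0.0, 0.001]
ft_force: [0.9, -8.1, -1.1]
width: 0.0305
grip_force: 4.0
```

Emit:
arm_command(moves=[0.1, 0, 0, 0, 0, 0, 0, 0])

```text
time: 14.62
ee_pos: [0.5264, -0.029, 0.0576]
eef_rot: [0.69, 0.724, -0.001, 0.001]
ft_force: [1.3, -7.9, -1.7]
width: 0.0307
grip_force: 4.0
```

```bash
python3 - <<'E'
from h import *; tcp()
E
```

```text
t 14.62 tcp cutter mm [ -7.2 -72.7  57.6] tool x yaw deg 92.76 want 92.78 F [ 1.3 -7.9 -1.7] w 0.031 [ 0.526 -0.029  0.058]
```

Emit:
arm_command(moves=[-0.3, 0, 0, 0, -0.7, 0, 0, 0, -1, 0, 0, 0, 0, 0, -1.5, 0, 0, 0, -2.5, 0, 0, 0, -2.5, 0, -1, 0, -2.5, 0, -1, 0, -2.5, 0, -1, 0, 0, 0, 0, 0, 0, 0])

```text
time: 15.45
ee_pos: [0.5294, -0.0803, 0.1737]
eef_rot: [0.691, 0.723, 0.0, 0.001]
ft_force: [-1.2, -0.5, -0.2]
width: 0.0305
grip_force: 0.0
```

```bash
python3 - <<'E'
from h import *; from bench import r
import cv2
tcp()
B=r.camera("side")[:,:,::-1]; A=r.camera("scene")[:,:,::-1]
c=np.zeros((540,800,3),np.uint8); c[:540,:398]=cv2.resize(A[190:280,274:340],(398,540),interpolation=cv2.INTER_CUBIC); c[:540,400:]=cv2.resize(B[185:275,236:302],(400,540),interpolation=cv2.INTER_CUBIC); cv2.imwrite("pics/c4.png",c)
E
```

```text
t 15.45 tcp cutter mm [  -6.7 -124.   173.7] tool x yaw deg 92.64 want 92.78 F [-1.2 -0.5 -0.2] w 0.03 [ 0.529 -0.08   0.174]
```

View pics/c4.png

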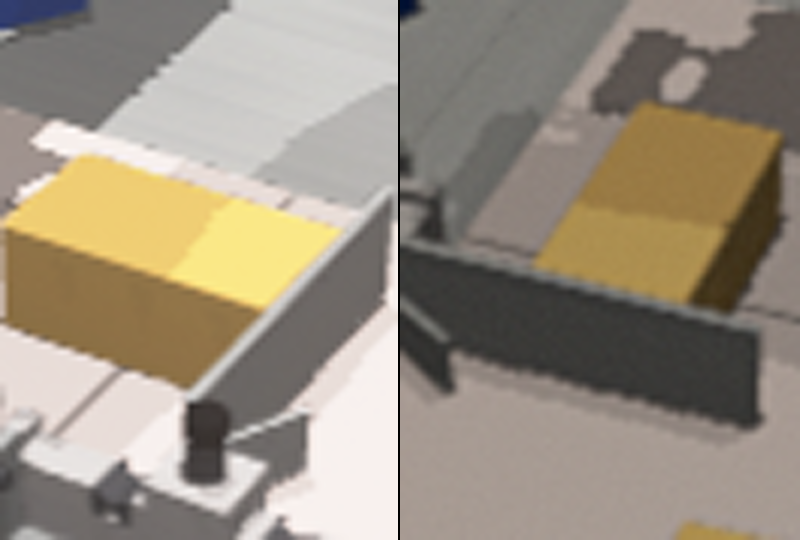

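```bash
python3 - <<'E'
from h import *; from bench import r
I={n:r.camera_info(n) for n in("scene","side")}
S=lambda a:np.array(a)*[66/398,1/6]+[274,190]
D=lambda a:(np.array(a)-[400,0])*[66/400,1/6]+[236,185]
a=(I["scene"],[(35,-65,89),(-35,-65,89),(-35,65,89),(35,-65,34)],S([(5,227),(85,155),(340,232),(6,325)]))
b=(I["side"],[(35,-65,89),(-35,-65,89)],D([(642,102),(780,135)]))
for n,o in(("both",[a,b]),("scene",[a]),("side",[b])):
    c,e=fit(o,[.53,.02,.05]); print(n,"cheese in cutter",cut([*c[:2],.034]).round(1),"yaw rel",(c[2]-Q[2]).round(3),abs(e).max().round(2))
for n,px in(("scene",S((390,195))),("side",D((758,330)))):
    print(n,"plate outer y",min((np.hypot(*(proj(T(Q,(-75,y,92)),I[n])[0]-px)),y) for y in np.arange(50,100,.5)))
E
```

```text
both cheese in cutter [-3.5  8.1 34. ] yaw rel -0.018 1.83
scene cheese in cutter [-2.   9.4 34. ] yaw rel 0.001 2.03
side cheese in cutter [-3.2  7.6 34. ] yaw rel -0.044 0.45
scene plate outer y (np.float64(1.7835370335278422), np.float64(75.0))
side plate outer y (np.float64(0.11659670326915073), np.float64(73.5))
```

```bash
python3 - <<'E'
from bench import r
print(r.close_job())
E
```

```text
the job is handed in; nothing more can be done
None
```

I handed the job in at about 15.5 s with the stop in the middle notch and the cheese pushed flush and about square against it; the camera images support both, but I got no verdict back.

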